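Complete the valve row and clamp the stop leg at its length mark

ROBOT

A 7-joint arm with a two-finger parallel gripper is mounted at the origin on a cart in front of the work surface, level with it; the furniture and walls round the work are solid. World frame = base frame: x ahead of the robot, y to its left, z up, the work surface at z = 0. Lengths are in m, angles in rad, forces in N, time in s.
With the tool pointing down it reaches from about 0.375 to 0.925 m from the base axis. Payload 3.1 kg.
Tool frame: the origin (TCP) lies midway between the tips of the shut fingers; the grasp point (between the pads) lies behind it (arm.grip_point_offset is the y of the grasp point in the tool frame, in m); y points along the fingers, z is the direction in which the jaws open and shut, and the axes are right-handed (so a half turn about y gives the same grasp; the last joint's range is limited). The gripper opens to 85 mm and grips with 20 to 120 N. Pads are 22 mm wide; open, the fingers measure 114 mm over their backs; the gripper's body (76 mm by 85 mm) begins 54 mm behind the grasp point. The pads swing forward as they close: fully open they stand 13 mm farther back than shut.
Start: joints at [1.122, 0.383, 0.044, 1.598, -0.018, 1.161, -0.05], TCP at [0.223, -0.61, 0.231] pointing down, gripper open.
Joint ranges: [-2.61, 2.61], [-0.41, 2.15], [-1.48, 1.57], [0, 2.5], [-1.57, 4.71], [0.05, 1.97], [-2.85, 2.85]. Speed limits (rad/s): [2.79, 2.79, 3.14, 3.14, 3.14, 3.14, 3.14].

INTERFACE

Orientations are given as [roll, pitch, yaw] about the fixed x, y, z axes, in that order (R = Rz(yaw) Ry(pitch) Rx(roll)).
In Python, from bench import arm gives the robot as it stands.
- The arm moves only by the tool servo_tool, never from a script. Its argument "deltas" is a list of rows, each a list of 7 numbers: the shift along the tool's x, y, z in mm, then the turn, a rotation vector about the tool's x, y, z in rad, then the closure, from 0 (fully open) to 1 (shut). A call has 1 to 12 rows; each row is the pose to reach, as a shift and turn from the pose commanded when the call began, along the tool's axes at that moment; what a row does not reach only later rows make up. A row lasts 1/8 s, in which the tool goes at most 62.5 mm and 10.7 degrees, less where a joint would pass 70% of its speed; a pose out of reach is approached as far as the arm can. A call with a gripper value outside its range is refused whole. The fingers move at their own pace and stop on an object; "newtons" is the grip in N (left out, the last holds). Time passes only in rows, so rows that repeat a pose let the fingers close. It gives the time, the measured TCP pose, the force and the opening at its end, in the units of the state.
- arm.get_state(): the state, without advancing time (a new reading comes with each control period).
- arm.grab_frame(name): name is "scene" or "top" or "wrist"; returns a dict with "color" (480x640x3 uint8, red, green, blue), "fx", "fy", "cx", "cy" (pixels), "R" (3x3) and "t" (3): a world point X has camera coordinates R X + t. Camera axes: x right, y down, z forward; pixel columns grow to the right and rows downward; lengths in m; the calibration is good to about 2 mm. A picture is of the moment at which its call begins. There is no depth.
- arm.close_job(): hands the job in, once; it reports no verdict.
The state is a dict: "time": time; "joint_positions": joint angles; "joint_vel": joint speeds; "joint_torque": joint torques, N m; "eef_pos": TCP position; "tcp_rot": TCP orientation; "force": force on the tool from outside, world axes, zero at the start; "wrist_torque": the same for the moment, N m; "gripper_width": finger opening in m.
Only numpy, scipy, OpenCV 4.12 (cv2) and the standard library are available. Lean on these libraries where they do the work, as an engineer would, in place of code of your own. Each camera call takes 0.05 s, during which the arm holds its last target.

TASK

Stand the loose solenoid valve in the empty painted bay, square beside the other two and with its coil on the same side as theirs, and let it go. Then slide the spring-loaded stop leg toward the row until its red pointer is over the yellow mark and, holding it there between the fingers, squeeze the orange cam lever fully home toward the dark lug without letting the pointer leave the mark. Finish still holding lug and lever squeezed, with the pointer on the mark, because someone else will tighten the lock; do not let go, and do not push the other two valves about.

Things in the scene. Friction and masses are not known exactly. Their poses are not given: they have to be found in the camera images.
- rack: Fixed kitting rack: grey plate 132 (x) x 415 (y) x 8 mm; origin on the cart under its middle, y along the row and the leg's channel, z up. End wall 70 mm high at y = +190 mm. Three yellow-painted bays, 52 (y) x 120 (x) mm, centred at x = 0, y = +160, +104 and +48 mm (the empty one). The stop leg's channel, 26 mm high, lies along x = 0 from y = -215 to -5 mm.
- bay_c (a point): Centre of the empty bay on the rack's plate top; axes as the rack's.
- bay_c_coil (a point): Point on the plate 31.5 mm from bay_c toward rack -x, over which the coil's middle belongs.
- valve_c: Loose solenoid valve to place, 48 x 116 x 114 mm, 0.3 to 0.5 kg: black block (y -58..58, 38 mm high), blue and black coil tower at its +y end, grey connector at its -y end (y -55..-34, 69 mm high). Origin under its centre. In the bay its x axis points along rack +y and its y axis (coil end) along rack -x, toward the robot; it starts within 0.6 rad of that.
- coil (a point): Point at the underside of valve_c below the middle of its coil tower (valve x 3, y 31.5 mm). The tower is 38 (x) x 37 (y) mm from 38 to 84 mm height, then a head 29 mm in y up to 109 mm, button to 114 mm. Grasp the tower between its y faces: 47 mm is free between it and the connector.
- valve_a: Valve already standing in the bay next to the end wall (46 x 110 x 109 mm, loose); origin under its centre.
- valve_b: Valve already standing in the middle bay (50 x 119 x 118 mm, loose); origin under its centre.
- stop_leg: Sliding stop leg; origin in the grip head's middle, 10 mm above the cart, axes as the rack's. Slides toward rack +y from rack y = -175 mm (start) to -75 mm (end). A spring draws it back with 2 N at the start, 4.5 N at the end, whenever not held, even with the lever closed. Its foot plate (100 mm wide, top 63 mm above the cart) is 100 mm ahead (+y) of the origin; at the mark it is clear of the bay.
- grip (a point): Middle of the leg's grip head, 60 mm above the cart, midway between the outer faces of lug and open lever, which are 29 mm to either side along rack y. Moves with the leg, axes as the rack's. Squeezing moves both fingers, so the hand must shift back toward rack -y by half the lever's stroke (8 mm) to leave the leg where it is.
- lug (a point): Middle of the outer (-y) face of the leg's dark steel lug, 60 mm above the cart. The lug is an upright plate 34 (x) x 10 (y) mm, fixed on the leg, free to grasp from 35 to 84 mm above the cart; it is the -y side of the grip head. Pushing it toward rack +y slides the leg.
- cam_lever: Orange cam lever, an upright pad 34 (x) x 10 (y) mm on the +y side of the grip head, 30 to 84 mm above the cart; origin in its middle in x and y, 10 mm above the cart. It rides on the leg and slides toward the lug: its origin is at y = +24 mm in the leg's frame when open (58 mm over the outer faces of lug and lever), +8 mm when fully home (42 mm). Needs about 6 N; stays where left.
- pointer (a point): Tip of the leg's red pointer, on the robot side of the grip head and level with its middle along y; moves with the leg.
- mark: Yellow length mark, a clip 16 (x) x 12 (y) x 14 mm fixed on the rack's plate beside the channel; origin at the centre of its underside, axes as the rack's. The pointer is on the mark while it is over the clip, within 6 mm of its centre along rack y; the leg is then slid 65 to 89 mm.

How it is judged:
On the way, in this order (a step that is already met when the one before it is completed fails the run):
1. the loose valve stands square in the empty bay and is let go (horizontal distance between valve_c and bay_c below 0.012 m and horizontal distance between coil and bay_c_coil below 0.014 m and z of valve_c in the frame of bay_c below 0.004 m and angle between valve_c's own z axis and vertical below 0.06 rad and angle between the x axis of valve_c and the y axis of rack, either way round below 0.15 rad and contact force between the fingers and valve_c below 0.1 N), for 0.3 s.
2. the fingers hold the leg with its pointer on the mark, the lever still open (y of pointer in the frame of mark between -0.006 and 0.006 m and y of cam_lever in the frame of stop_leg above 0.018 m and contact force between the fingers and stop_leg above 1 N), for 0.2 s.
At the end, for the whole second after the job is handed in: Valve upright on the plate in its bay (origin within 12 mm of bay_c, coil within 14 mm of bay_c_coil, square within 0.15 rad); pointer within 6 mm of the mark's centre; lever home to within 1.5 mm; fingers off the valve and still squeezing, over 3 N on the lever and 8 N on lever and lug together (all of step 1 and y of pointer in the frame of mark between -0.006 and 0.006 m and y of cam_lever in the frame of stop_leg below 0.0095 m and contact force between the fingers and stop_leg above 8 N and contact force between the fingers and cam_lever above 3 N); the arm keeps its last pose, push and grip.
It fails at once if the lever is pushed past half its stroke while the pointer is more than 9 mm from the mark's centre (y of cam_lever in the frame of stop_leg below 0.016 m and (y of pointer in the frame of mark above 0.009 m or y of pointer in the frame of mark below -0.009 m)).
It fails at once if one of the two valves already in the row is shoved more than 12 mm or tipped (distance of any of valve_a, valve_b from where it was at the start of the episode above 0.012 m or angle between any of valve_a, valve_b's own z axis and vertical above 0.3 rad).
It also fails if it takes over 58 s, if anything falls off the work surface, if the arm or the gripper's body presses on something with over 40 N, if the wrist force passes 120 N, or if a joint passes its speed limit or range.

## Working session

There is one attempt and no reset: what is moved stays moved. The work goes in short steps, Python scripts to look and compute and a tool call to move; the robot and the scene stay as the last step left them, time stands still between calls to the robot, and variables do not carry over. Pictures are saved under pics/ and viewed, and the job is handed in when it is done.

Besides the shell and the picture viewer there is one more tool, called after "Call:" as name([rows], argument=value, ...), one row to a line, values as JSON. servo_tool: Moves the arm, as the interface text tells. Its arguments: {"type":"object","properties":{"deltas":{"type":"array"},"newtons":{"type":"number"}},"required":["deltas"]}

```bash
ls; mkdir -p pics; python3 - <<'E'
from bench import arm
import cv2
s=arm.get_state(); print(s); print(arm.grip_point_offset)
for n in ["scene","top","wrist"]:
    f=arm.grab_frame(n); cv2.imwrite(f"pics/{n}0.png",f["color"][:,:,::-1])
    print(n,f["fx"],f["fy"],f["cx"],f["cy"],f["R"],f["t"])
    import pickle; pickle.dump(f,open(f"pics/{n}0.pkl","wb"))
E
```

```text
pics
{'time': 0.0, 'joint_positions': array([ 1.12223949,  0.38384457,  0.04384608,  1.59961762, -0.01786703,
        1.16119259, -0.0498976 ]), 'joint_vel': array([-7.44085019e-04, -6.60291017e-05, -4.04792551e-04,  1.40265666e-03,
        1.03091715e-04,  1.77105035e-03, -5.97033024e-04]), 'joint_torque': array([ 3.16426067e-04, -4.33458495e+01,  1.02450147e+00, -2.49511617e+01,
        1.04347125e-02,  1.11825965e-02,  1.15117422e-05]), 'eef_pos': array([ 0.22299169, -0.6095281 ,  0.22986096]), 'tcp_rot': array([-1.57346017e+00, -1.78539973e-04, -2.79075220e+00]), 'force': array([-0.2371793 ,  0.178918  ,  0.51865426]), 'wrist_torque': array([ 0.0014092 , -0.01922718,  0.0272704 ]), 'gripper_width': 0.08579020519802105}
-0.0187
scene 607.6525998384611 607.6525998384611 318.53468730415534 239.2502260654622 [[-0.86552919 -0.50085471  0.00194517]
 [-0.38318532  0.65967328 -0.64652933]
 [ 0.32253408 -0.56033537 -0.76288665]] [0.42474545 0.27040447 1.01419022]
top 513.6223512580389 513.6223512580389 313.06491339746765 245.2729434768276 [[-0.01325882 -0.99983366 -0.01252402]
 [-0.98898632  0.01495943 -0.14724899]
 [ 0.14741185  0.01043374 -0.98902016]] [-0.00500435  0.50421688  1.03681595]
wrist 357.4035840247823 357.4035840247823 326.161521732868 235.23548506360072 [[ 0.34409033 -0.93893004 -0.00349627]
 [-0.90355598 -0.33213473  0.27069007]
 [-0.25532027 -0.08998275 -0.9626602 ]] [-0.6487756  -0.03571688  0.37875963]
```

View pics/scene0.png

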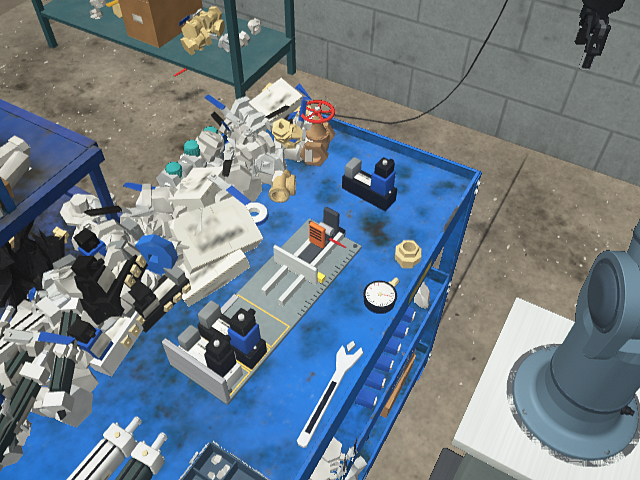

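View pics/top0.png

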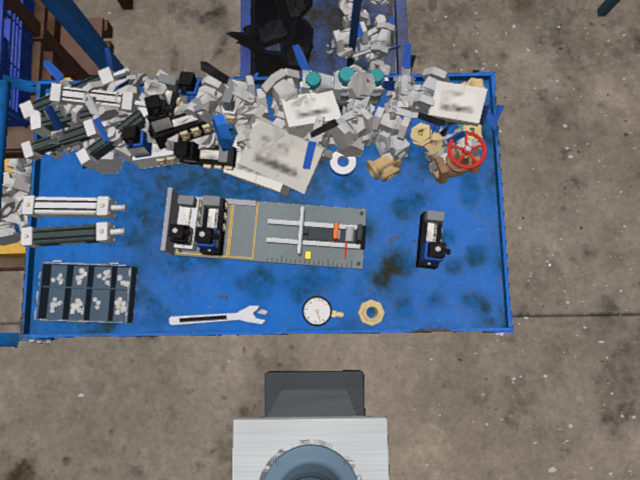

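View pics/wrist0.png

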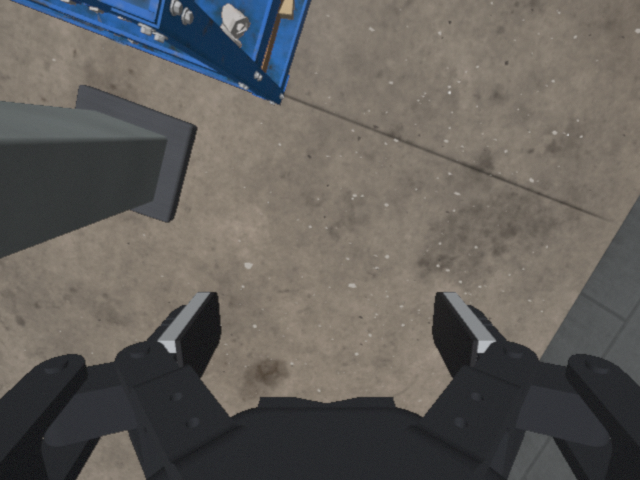

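The top view has +x up and +y to the left. The rack spans columns 163–366, and the loose valve is at about (433,240) with its coil downwards. The mark is at (308,254), the pointer at (347,250) and the orange lever at (336,230). I'll zoom in next.

```bash
python3 - <<'E'
import cv2
t=cv2.imread("pics/top0.png"); s=cv2.imread("pics/scene0.png")
cv2.imwrite("pics/tc1.png",cv2.resize(t[180:280,155:375],None,fx=3.6,fy=3.6,interpolation=cv2.INTER_CUBIC))
cv2.imwrite("pics/tc2.png",cv2.resize(t[200:280,400:480],None,fx=7,fy=7,interpolation=cv2.INTER_CUBIC))
cv2.imwrite("pics/sc1.png",cv2.resize(s[140:410,155:425],None,fx=2.2,fy=2.2,interpolation=cv2.INTER_CUBIC))
E
```

```text
(no output)
```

View pics/tc1.png

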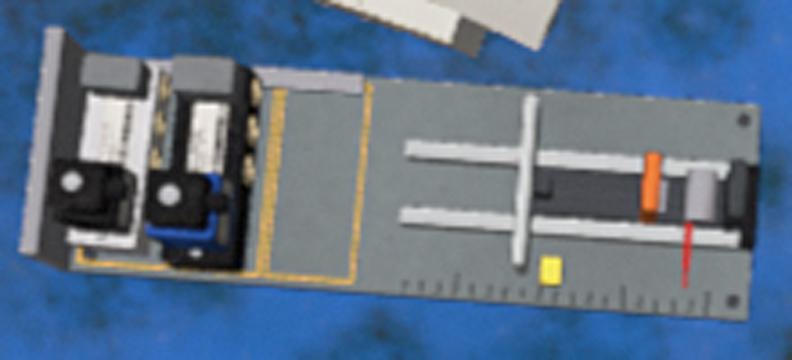

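View pics/tc2.png

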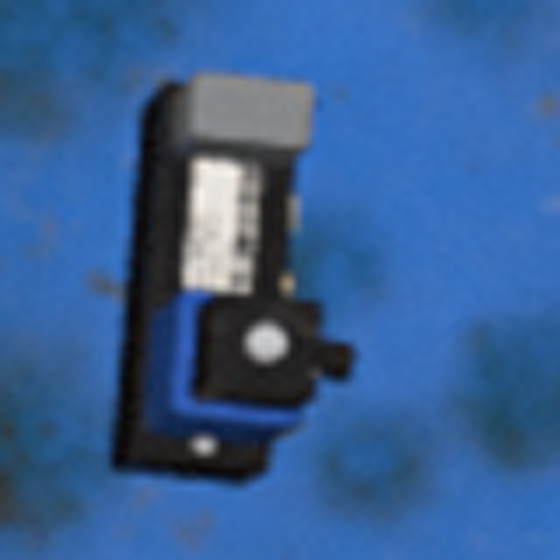

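View pics/sc1.png

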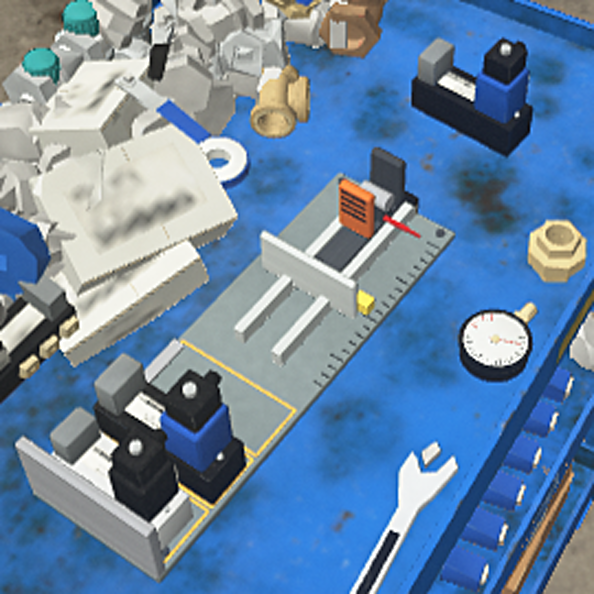

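```bash
cat > h.py <<'E'
import numpy as np, cv2, pickle
from scipy.spatial.transform import Rotation as Ro
def ray(f,u,v,z):
    R=np.array(f["R"]);t=np.array(f["t"])
    d=R.T@np.array([(u-f["cx"])/f["fx"],(v-f["cy"])/f["fy"],1.]);c=-R.T@t
    return c+d*(z-c[2])/d[2]
def proj(f,X):
    p=np.array(f["R"])@np.asarray(X)+np.array(f["t"]); return np.array([f["fx"]*p[0]/p[2]+f["cx"],f["fy"]*p[1]/p[2]+f["cy"]])
def tri(fs,uvs):
    A=[];b=[]
    for f,(u,v) in zip(fs,uvs):
        R=np.array(f["R"]);t=np.array(f["t"])
        d=R.T@np.array([(u-f["cx"])/f["fx"],(v-f["cy"])/f["fy"],1.]);d/=np.linalg.norm(d);c=-R.T@t
        P=np.eye(3)-np.outer(d,d);A.append(P);b.append(P@c)
    return np.linalg.lstsq(np.vstack(A),np.hstack(b),rcond=None)[0]
def rackfit(loc,wor):
    loc=np.array(loc)[:,:2];wor=np.array(wor)[:,:2]
    lc=loc.mean(0);wc=wor.mean(0);H=(loc-lc).T@(wor-wc)
    a=np.arctan2(H[0,1]-H[1,0],H[0,0]+H[1,1]);R=np.array([[np.cos(a),-np.sin(a)],[np.sin(a),np.cos(a)]])
    o=wc-R@lc;res=(loc@R.T+o)-wor
    return o,a,res
def load(n): return pickle.load(open(f"pics/{n}.pkl","rb"))
def grab(n,i):
    from bench import arm
    f=arm.grab_frame(n); cv2.imwrite(f"pics/{n}{i}.png",f["color"][:,:,::-1]); pickle.dump(f,open(f"pics/{n}{i}.pkl","wb")); return f
E
python3 - <<'E'
from h import *
T=load("top0");S=load("scene0")
tc=lambda x,y:(155+(x+.5)/3.6-.5,180+(y+.5)/3.6-.5)
sc=lambda x,y:(155+(x+.5)/2.2-.5,140+(y+.5)/2.2-.5)
pts={(66,-207.5):(758,104),(-66,-207.5):(748,320),(-60,22):(352,281),(60,22):(369,84)}
L=[];W=[]
for k,p in pts.items():
    w=ray(T,*tc(*p),.008);print(k,w.round(4));L.append(np.array(k)/1000);W.append(w)
o,a,r=rackfit(L,W);print("rack top",o,a,(r*1000).round(1))
spts={(66,-207.5):(340,177),(-66,-207.5):(455,234),(-60,22):(296,409),(60,22):(184,342),(-66,207.5):(162,580)}
L2=[];W2=[]
for k,p in spts.items():
    w=ray(S,*sc(*p),.008);print(k,w.round(4));L2.append(np.array(k)/1000);W2.append(w)
o2,a2,r2=rackfit(L2,W2);print("rack scene",o2,a2,(r2*1000).round(1))
# mark
hsv=cv2.cvtColor(T["color"],cv2.COLOR_RGB2HSV)
m=cv2.inRange(hsv,(26,180,180),(34,255,255));n,l,st,c=cv2.connectedComponentsWithStats(m)
for i in range(1,n):
    if st[i,4]>15: print("yellow",st[i],c[i],ray(T,*c[i],.020))
m=cv2.inRange(hsv,(5,170,120),(14,255,255));n,l,st,c=cv2.connectedComponentsWithStats(m)
for i in range(1,n):
    if st[i,4]>15: print("orange",st[i],c[i],ray(T,*c[i],.070))
# valve buttons
vc=lambda x,y:(400+(x+.5)/7-.5,200+(y+.5)/7-.5)
print("button C",ray(T,*vc(265,342),.114), "tri",tri([T,S],[vc(265,342),sc(506,48)]))
print("B",tri([T,S],[tc(169,195),sc(189,390)]),"A",tri([T,S],[tc(72,181),sc(136,448)]))
print("C base corners z0", ray(T,*vc(115,470),0),ray(T,*vc(265,472),.038),"top left conn",ray(T,*vc(190,76),.069),ray(T,*vc(313,83),.069))
print("C back-left base",ray(T,*vc(148,82),.0), "front-left top38",ray(T,*vc(120,400),.038))
for n,p,s in [("front base scene",(510,154),.0),("right-front",(531,130),.0),("left base",(412,103),0)]: print(n,ray(S,*sc(*p),s))
E
```

```text
(66, -207.5) [ 0.5873 -0.126   0.008 ]
(-66, -207.5) [ 0.4567 -0.1164  0.008 ]
(-60, 22) [0.4835 0.1186 0.008 ]
(60, 22) [0.6035 0.1088 0.008 ]
rack top [0.54090479 0.08862298] -0.08789324477548956 [[ 1.1  2.1]
 [ 0.2  4.1]
 [-0.4 -2.8]
 [-0.9 -3.5]]
(66, -207.5) [ 0.5842 -0.1229  0.008 ]
(-66, -207.5) [ 0.4577 -0.1154  0.008 ]
(-60, 22) [0.4846 0.1163 0.008 ]
(60, 22) [0.6027 0.1074 0.008 ]
(-66, 207.5) [0.4923 0.2942 0.008 ]
rack scene [0.54029261 0.08735194] -0.08682682465907283 [[ 3.9 -2.2]
 [-1.2  1.7]
 [-2.2 -1.8]
 [-0.7 -3.4]
 [ 0.2  5.6]]
orange [333 223   5  16  66] [335.25757576 231.06060606] [ 0.52776379 -0.0580311   0.07      ]
button C [ 0.48286218 -0.25321644  0.114     ] tri [ 0.48289176 -0.25263258  0.11606701]
B [0.51730851 0.20207334 0.12510308] A [0.5268604  0.25685847 0.11577461]
C base corners z0 [ 0.45979931 -0.23202628  0.        ] [ 0.45461836 -0.26904455  0.038     ] top left conn [ 0.56784843 -0.24570968  0.069     ] [ 0.56519121 -0.28139685  0.069     ]
C back-left base [ 0.5810186  -0.24746381  0.        ] front-left top38 [ 0.47670182 -0.22718704  0.038     ]
front base scene [ 0.46071829 -0.23773972  0.        ]
right-front [ 4.56991900e-01 -2.77288641e-01 -1.11022302e-16]
left base [ 0.57639028 -0.25141126  0.        ]
```

```bash
python3 - <<'E'
from h import *
T=load("top0");S=load("scene0")
tc=lambda x,y:(155+(x+.5)/3.6-.5,180+(y+.5)/3.6-.5)
sc=lambda x,y:(155+(x+.5)/2.2-.5,140+(y+.5)/2.2-.5)
def fit(f,cr,pts):
    L=[];W=[]
    for k,p in pts.items(): L.append(np.array(k)/1000);W.append(ray(f,*cr(*p),.008))
    o,a,r=rackfit(L,W);print("rack",o,a,(r*1000).round(1));return o,a
o,a=fit(T,tc,{(66,-215):(758,104),(-66,-215):(748,320),(-60,22):(352,281),(60,22):(369,84)})
o2,a2=fit(S,sc,{(66,-215):(340,177),(-66,-215):(455,234),(-60,22):(296,409),(60,22):(184,342),(-66,200):(162,580)})
def loc(w,o=(o+o2)/2,a=(a+a2)/2):
    d=np.array(w[:2])-o;return np.array([np.cos(a)*d[0]+np.sin(a)*d[1],-np.sin(a)*d[0]+np.cos(a)*d[1]])*1000
for n,uv,z in [("mark",(551,270),.022),("orange top",(652,187),.084),("lug top",(741,187),.084),("pointer tip",(685,285),.06),("pointer root",(688,225),.06)]: print(n,ray(T,*tc(*uv),z),loc(ray(T,*tc(*uv),z)).round(1))
for n,uv,uv2 in [("mark",(551,270),(367,298)),("pointertip",(685,287),(419,236)),("A",(72,181),(136,448)),("B",(169,195),(189,390))]:
    w=tri([T,S],[tc(*uv),sc(*uv2)]);print(n,w.round(4),loc(w).round(1))
E
```

```text
rack [0.54124146 0.09235784] -0.08797128055395757 [[ 0.8 -1.6]
 [-0.1  0.4]
 [-0.1  1. ]
 [-0.5  0.2]]
rack [0.54073699 0.09181025] -0.08833508900176891 [[ 3.3 -5.2]
 [-1.7 -1.2]
 [-1.7  2.7]
 [-0.3  1. ]
 [ 0.3  2.7]]
mark [ 4.86512842e-01 -3.67171819e-04  2.20000000e-02] [-46.1 -96.9]
orange top [ 0.5242093  -0.05852613  0.084     ] [  -3.5 -151.5]
lug top [ 0.52344304 -0.10806251  0.084     ] [ 1.000e-01 -2.009e+02]
pointer tip [ 0.47186297 -0.07690582  0.06      ] [ -54.  -174.4]
pointer root [ 0.5061841  -0.07937908  0.06      ] [ -19.6 -173.9]
mark [ 0.4854 -0.0007  0.0247] [-47.2 -97.3]
pointertip [ 0.4748 -0.0779  0.0336] [ -51.  -175.2]
A [0.5269 0.2569 0.1158] [-28.6 162.9]
B [0.5173 0.2021 0.1251] [-33.3 107.5]
```

The rack fits at about (0.541, 0.092) with yaw −0.088. The mark comes out at rack y ≈ −97 and the leg at −174.5, which match the text. Next I'll compute a hover above the valve.

```bash
cat >> h.py <<'E'
def delta(pos,yaw,grip=False):
    "deltas mm, rotvec in tool axes from the current measured pose to TCP pos with tool down at yaw"
    from bench import arm
    s=arm.get_state();R=Ro.from_euler("xyz",s["tcp_rot"]);Rt=Ro.from_euler("xyz",[-np.pi/2,0,yaw])
    d=R.inv().apply(np.array(pos)-s["eef_pos"])*1000
    print("t",round(s["time"],2),"pos",s["eef_pos"].round(4),"rot",s["tcp_rot"].round(3),"F",s["force"].round(1),"w",round(s["gripper_width"],4),"q7",s["joint_positions"][6].round(2))
    print("d",d.round(1),"rv",(R.inv()*Rt).as_rotvec().round(3))
E
python3 -c "
from h import *
delta([.47,-.253,.26],-1.67)"
```

```text
t 0.15 pos [ 0.2231 -0.6097  0.2302] rot [-1.573 -0.    -2.791] F [-0.2  0.5 -0.3] w 0.0854 q7 -0.05
d [-354.4  -29.4 -250.2] rv [ 2.000e-03 -1.121e+00 -1.000e-03]
```

Call:
servo_tool([
  [-50,-10,-36,0,-0.15,0,0],
  [-100,-20,-71,0,-0.3,0,0],
  [-150,-29,-107,0,-0.45,0,0],
  [-200,-29,-143,0,-0.6,0,0],
  [-250,-29,-178,0,-0.76,0,0],
  [-300,-29,-213,0,-0.93,0,0],
  [-354,-29,-250,0,-1.1,0,0],
  [-354,-29,-250,0,-1.12,0,0],
  [-354,-29,-250,0,-1.12,0,0],
])

```text
time: 1.27
eef_pos: [0.4697, -0.2537, 0.2599]
tcp_rot: [-1.572, -0.0, -1.67]
force: [-0.5, -0.2, 0.2]
gripper_width: 0.0854
```

```bash
python3 -c "
from h import *
delta([.47,-.253,.26],-1.67)
grab('wrist',1)"
```

```text
t 1.27 pos [ 0.4697 -0.2537  0.2599] rot [-1.572 -0.    -1.67 ] F [-0.5 -0.2  0.2] w 0.0854 q7 0.27
d [-0.8 -0.1  0.3] rv [ 0.001 -0.     0.   ]
```

View pics/wrist1.png

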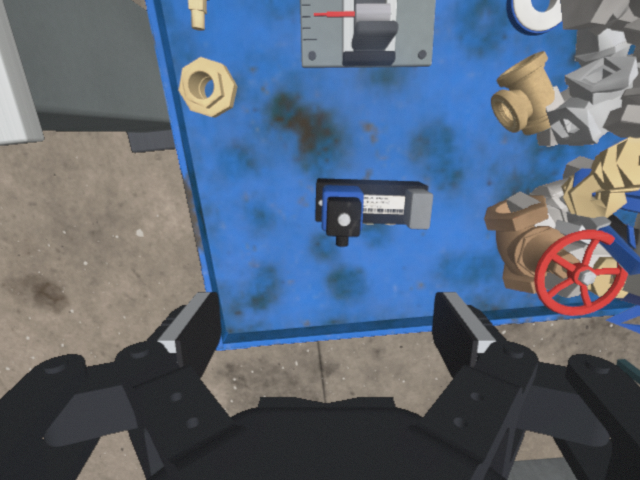

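The wrist view has +x to the right and +y up. The valve's block spans about (317–430, 180–230), with the button at (344,219) and the connector at (418,209). I'll zoom to measure its edges.

```bash
python3 - <<'E'
import cv2
t=cv2.imread("pics/wrist1.png")
cv2.imwrite("pics/wc1.png",cv2.resize(t[165:255,305:445],None,fx=5.5,fy=5.5,interpolation=cv2.INTER_CUBIC))
E
```

```text
(no output)
```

View pics/wc1.png

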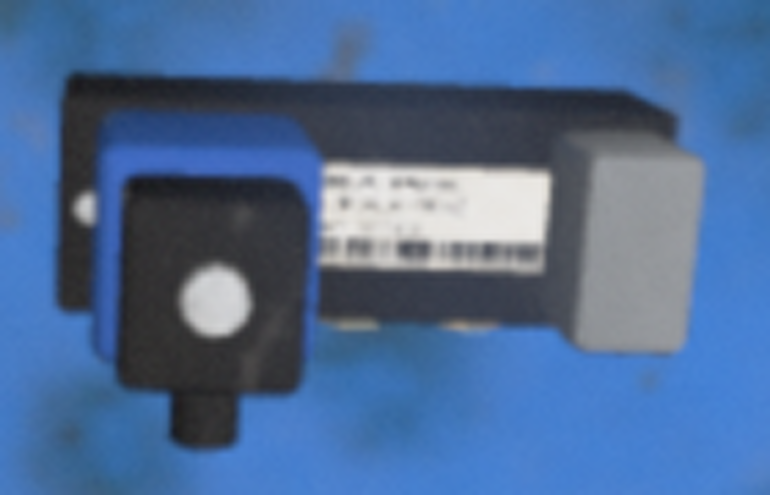

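```bash
python3 - <<'E'
from h import *
f=load("wrist1")
w=lambda x,y:(305+(x+.5)/5.5-.5,165+(y+.5)/5.5-.5)
for n,p,z in [("button",(215,300),.114),("head LT",(125,178),.109),("head RT",(305,178),.109),("head LB",(120,388),.109),("head RB",(302,390),.109),
 ("conn TL",(597,143),.069),("conn TR",(703,160),.069),("conn BR",(690,352),.069),("conn BL",(582,350),.069),("block backL z38",(66,98),.038),("block backR z38",(645,115),.038),("block backL z0",(68,76),0),("block backR z0",(625,93),0),("block frontL z38",(58,308),.038),("bl frontR z38",(560,325),.038),("blueTL84",(105,130),.084),("blueTR84",(320,150),.084)]:
    print(n,ray(f,*w(*p),z).round(4)[:2])
E
```

```text
button [ 0.4841 -0.2541]
head LT [ 0.4724 -0.2352]
head RT [ 0.4993 -0.2378]
head LB [ 0.4684 -0.2677]
head RB [ 0.4964 -0.2708]
conn TL [ 0.5522 -0.2438]
conn TR [ 0.5701 -0.2485]
conn BR [ 0.5672 -0.2822]
conn BL [ 0.5484 -0.28  ]
block backL z38 [ 0.462  -0.2312]
block backR z38 [ 0.5682 -0.2449]
block backL z0 [ 0.4613 -0.2315]
block backR z0 [ 0.5739 -0.2461]
block frontL z38 [ 0.4562 -0.2706]
bl frontR z38 [ 0.5511 -0.2834]
blueTL84 [ 0.4696 -0.2313]
blueTR84 [ 0.504  -0.2379]
```

Valve yaw is about −0.127 (block and head edges agree) and the coil is at (0.484, −0.253). Its head measures 28×33 mm and its connector matches the given sizes. I'll descend to grasp the tower.

```bash
python3 -c "
from h import *
delta([.4842,-.253,.053],-1.698)"
```

```text
t 1.32 pos [ 0.469  -0.2551  0.2599] rot [-1.572e+00 -1.000e-03 -1.673e+00] F [-0.6 -1.1 -0.6] w 0.0853 q7 0.27
d [ -3.7 206.8  15.2] rv [0.001 0.025 0.001]
```

Call:
servo_tool([
  [-2,50,14.5,0,0.027,0,0.15],
  [-2,105,14.5,0,0.027,0,0.2],
  [-2,150,14.5,0,0.027,0,0.2],
  [-2,180,14.5,0,0.027,0,0.2],
  [-2,206,14.5,0,0.027,0,0.2],
  [-2,206,14.5,0,0.027,0,0.2],
], newtons=40)

```text
time: 2.08
eef_pos: [0.4809, -0.2548, 0.0518]
tcp_rot: [-1.577, 0.001, -1.702]
force: [0.1, -1.0, -0.1]
gripper_width: 0.0686
```

```bash
python3 -c "
from h import *
delta([.4842,-.253,.053],-1.698)
grab('wrist',2);f=grab('scene',2)
cv2.imwrite('pics/s2c.png',cv2.resize(f['color'][120:240,310:430,::-1],None,fx=5,fy=5))"
```

```text
t 2.08 pos [ 0.4809 -0.2548  0.0518] rot [-1.577e+00  1.000e-03 -1.702e+00] F [ 0.1 -1.  -0.1] w 0.0686 q7 0.12
d [-2.2 -1.2  3. ] rv [ 0.006 -0.004 -0.001]
```

View pics/wrist2.png

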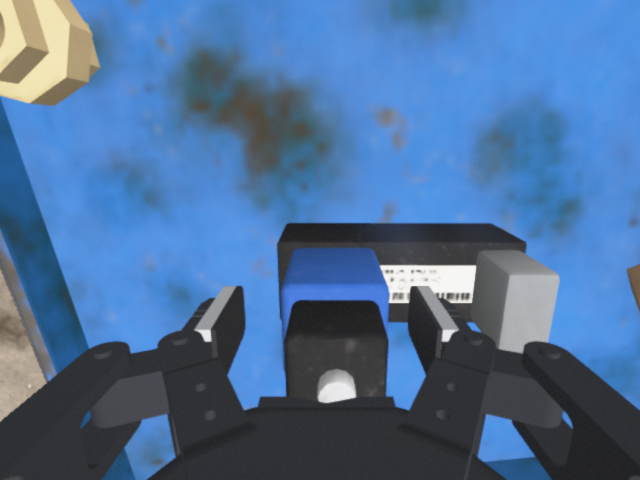

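View pics/s2c.png

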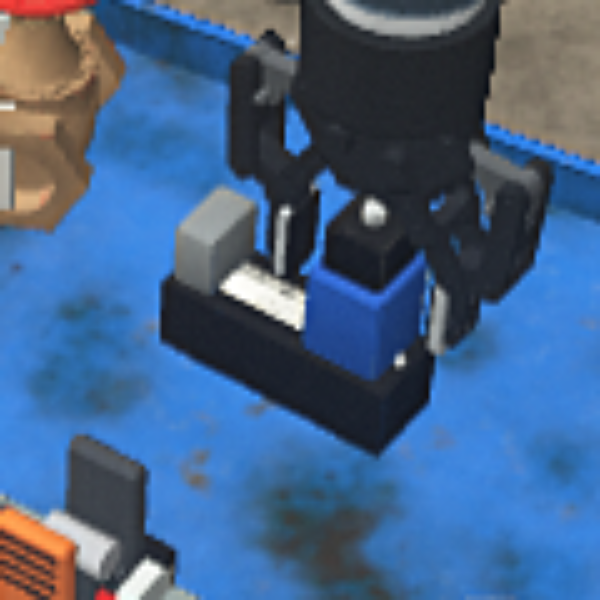

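```bash
python3 -c "
from h import *
f=load('scene2')
for X in [(.4842,-.253,.084),(.4842,-.253,.109),(.4842,-.253,.06),(.4809,-.2548,.0518),(.4842,-.253,.114)]:
    p=proj(f,X);print(X,(p-[310,120])*5)
g=load('wrist2')
for X in [(.4842,-.253,.084),(.4842,-.253,.109),(.4842,-.253,.114),(.4809,-.2548,.0518)]: print(X,proj(g,X))
"
```

```text
(0.4842, -0.253, 0.084) [365.32143615 264.34304011]
(0.4842, -0.253, 0.109) [370.44876845 219.2334803 ]
(0.4842, -0.253, 0.06) [360.54449662 306.36989284]
(0.4809, -0.2548, 0.0518) [367.92957689 320.62388828]
(0.4842, -0.253, 0.114) [371.49339118 210.04303411]
(0.4842, -0.253, 0.084) [334.00381845 332.79298444]
(0.4842, -0.253, 0.109) [335.30650997 380.59412838]
(0.4842, -0.253, 0.114) [335.64664358 393.07503826]
(0.4809, -0.2548, 0.0518) [325.89979926 297.85524915]
```

The pads straddle the tower, with about 3 mm of x offset. I'll correct that and close.

Call:
servo_tool([
  [-2,1,3,0,0,0,0.2],
  [-2,1,3,0,0,0,0.5],
  [-2,1,3,0,0,0,0.8],
  [-2,1,3,0,0,0,0.8],
  [-2,1,3,0,0,0,0.8],
  [-2,1,3,0,0,0,0.8],
], newtons=45)

```text
time: 2.92
eef_pos: [0.4877, -0.252, 0.0541]
tcp_rot: [-1.571, -0.0, -1.698]
force: [-2.0, 0.6, 5.6]
gripper_width: 0.0372
```

```bash
python3 -c "
from h import *
delta([.4842,-.253,.053],-1.698)
f=grab('scene',3)
cv2.imwrite('pics/s3c.png',cv2.resize(f['color'][120:240,310:430,::-1],None,fx=5,fy=5))"
```

```text
t 2.92 pos [ 0.4877 -0.252   0.0541] rot [-1.571 -0.    -1.698] F [-2.   0.6  5.6] w 0.0372 q7 0.12
d [ 1.4  1.1 -3.4] rv [0. 0. 0.]
```

View pics/s3c.png

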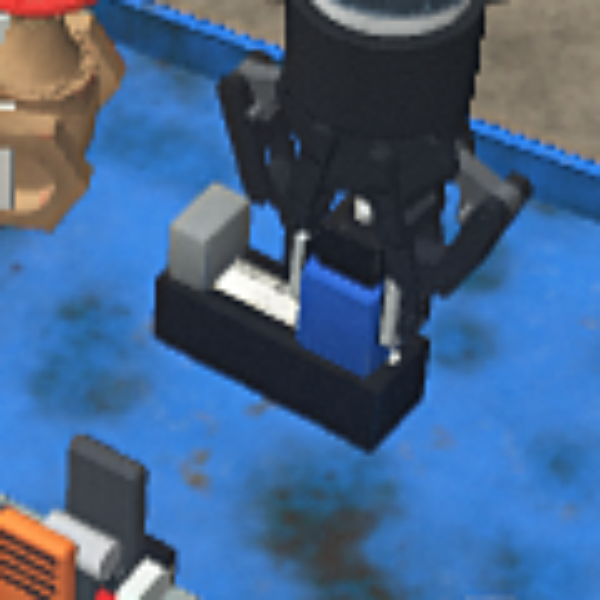

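The grip holds at width 37.2 mm, matching the 37 mm tower. Next I'll lift and carry.

```bash
python3 -c "
from h import *
delta([.5138,.1426,.175],-1.659)"
```

```text
t 2.98 pos [ 0.4878 -0.252   0.0542] rot [-1.571e+00 -1.000e-03 -1.698e+00] F [-1.9  0.5  6.6] w 0.0372 q7 0.12
d [-394.7 -121.   -24.2] rv [ 0.    -0.039  0.001]
```

Call:
servo_tool([
  [0,-25,0,0,0,0,0.8],
  [0,-60,0,0,0,0,0.8],
  [0,-95,0,0,0,0,0.8],
  [-25,-121,-2,0,-0.005,0,0.8],
  [-70,-121,-5,0,-0.01,0,0.8],
  [-120,-121,-8,0,-0.015,0,0.8],
  [-175,-121,-11,0,-0.02,0,0.8],
  [-230,-121,-15,0,-0.025,0,0.8],
  [-285,-121,-18,0,-0.03,0,0.8],
  [-335,-121,-21,0,-0.035,0,0.8],
  [-375,-121,-23,0,-0.039,0,0.8],
  [-394,-121,-24,0,-0.039,0,0.8],
])

```text
time: 4.47
eef_pos: [0.5124, 0.1458, 0.1734]
tcp_rot: [-1.572, 0.002, -1.654]
force: [-0.1, -1.0, -3.7]
gripper_width: 0.0376
```

Call:
servo_tool([
  [0,0,0,0,0,0,0.8],
  [0,0,0,0,0,0,0.8],
])

```text
time: 4.72
eef_pos: [0.5133, 0.1402, 0.1734]
tcp_rot: [-1.572, -0.002, -1.66]
force: [0.5, 0.4, -2.8]
gripper_width: 0.0371
```

```bash
python3 -c "
from h import *
delta([.5138,.1426,.062],-1.659)
f=grab('scene',4);grab('wrist',4);g=grab('top',4)
cv2.imwrite('pics/s4c.png',cv2.resize(f['color'][230:410,150:390,::-1],None,fx=3.3,fy=3.3,interpolation=2))
cv2.imwrite('pics/t4c.png',cv2.resize(g['color'][180:280,155:305,::-1],None,fx=5,fy=5,interpolation=2))"
```

```text
t 4.72 pos [0.5133 0.1402 0.1734] rot [-1.572 -0.002 -1.66 ] F [ 0.5  0.4 -2.8] w 0.0371 q7 -0.59
d [ -2.6 111.4   0.5] rv [ 0.002 -0.001  0.002]
```

View pics/s4c.png

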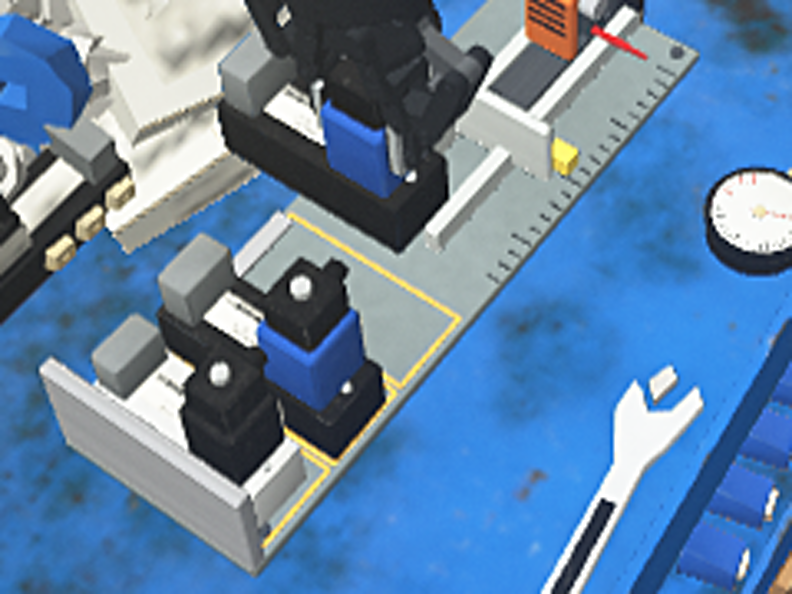

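View pics/wrist4.png

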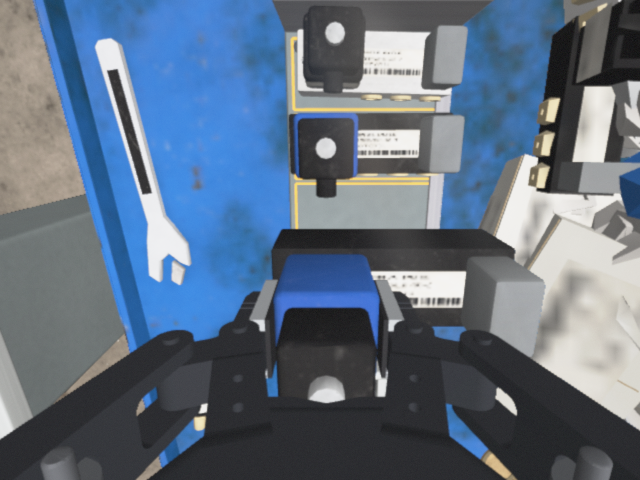

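View pics/t4c.png

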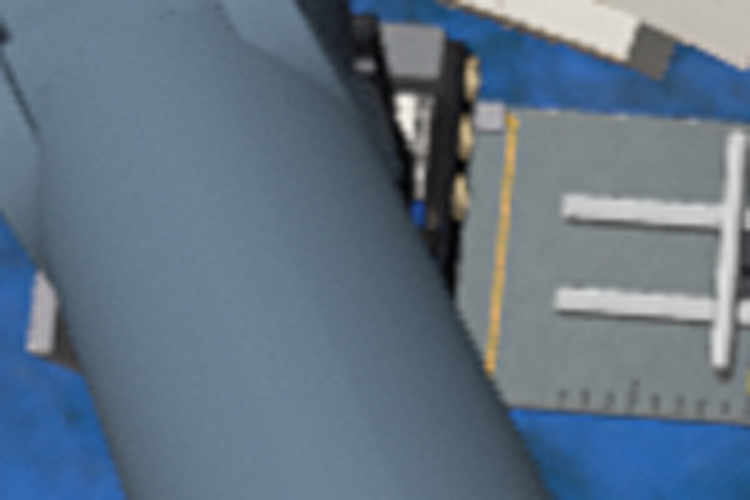

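```bash
python3 - <<'E'
from h import *
import cv2
f=load("wrist4")
c=f["color"][...,::-1]
cv2.imwrite("pics/w4a.png",cv2.resize(c[150:260,260:460],None,fx=4,fy=4,interpolation=2))
o=np.array([.541,.0921]);a=-.0881
def loc(w):
    d=np.array(w[:2])-o;return (np.array([np.cos(a)*d[0]+np.sin(a)*d[1],-np.sin(a)*d[0]+np.cos(a)*d[1]])*1000).round(1)
print("B btn",loc(ray(f,326,148,.126)),"A btn",loc(ray(f,335,33,.117)))
print("line L",loc(ray(f,294,183,.008)),"line R",loc(ray(f,430,181,.008)))
zb=.1734-.0541
for n,p,z in [("backL38",(281,240),.038),("backR38",(507,245),.038),("conn TL",(465,260),.069),("conn TR",(520,262),.069),("blue TL",(282,258),.084),("blue TR",(366,258),.084)]:
    print(n,ray(f,*p,zb+z).round(4),loc(ray(f,*p,zb+z)))
E
```

```text
B btn [-31.5 106.6] A btn [-26.9 161.9]
line L [-59.3  73.3] line R [57.3 74.8]
backL38 [0.4948 0.1629 0.1573] [-52.3  66.5]
backR38 [0.5986 0.1512 0.1573] [52.2 63.9]
conn TL [0.5678 0.1577 0.1883] [20.9 67.7]
conn TR [0.5884 0.155  0.1883] [41.7 66.9]
blue TL [0.5016 0.1697 0.2033] [-46.   73.9]
blue TR [0.5294 0.1672 0.2033] [-18.2  73.8]
```

View pics/w4a.png

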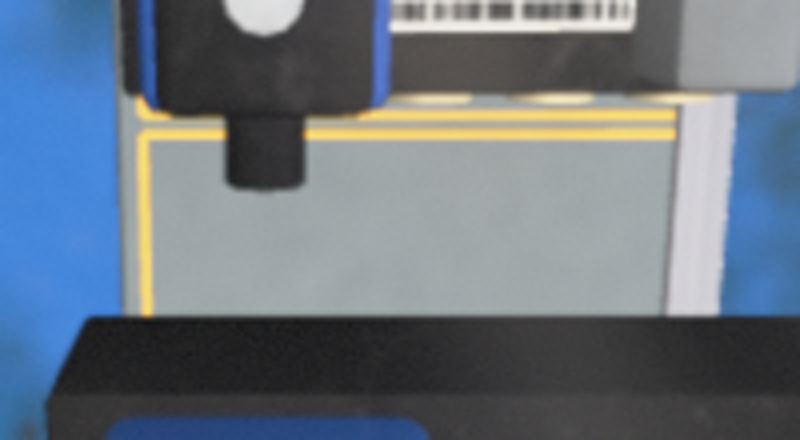

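```bash
python3 - <<'E'
from h import *
f=load("wrist4")
c=f["color"][...,::-1]
cv2.imwrite("pics/w4b.png",cv2.resize(c[220:340,260:560],None,fx=2.6,fy=2.6,interpolation=2))
o=np.array([.541,.0921]);a=-.0881
def loc(w):
    d=np.array(w[:2])-o;return (np.array([np.cos(a)*d[0]+np.sin(a)*d[1],-np.sin(a)*d[0]+np.cos(a)*d[1]])*1000).round(1)
zb=.1734-.0541
for n,p,z in [("backL38",(272,248.7),.038),("backR38",(513,251),.038),("bl0",(283,229.5),0),("br0",(490,231.5),0)]:
    print(n,loc(ray(f,*p,zb+z)))
E
```

```text
backL38 [-56.6  62.3]
backR38 [55.4 61. ]
bl0 [-56.   61.4]
br0 [61.5 60.1]
```

View pics/w4b.png

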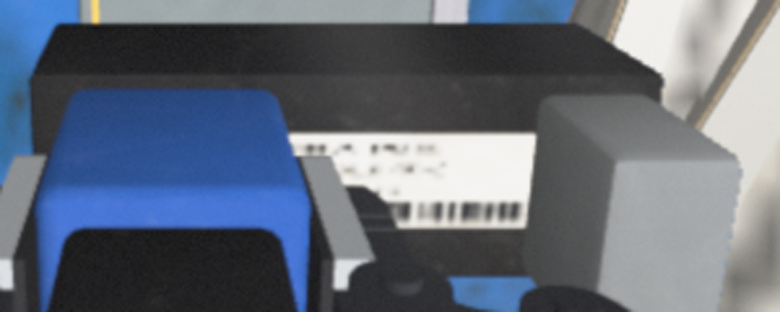

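The wrist view confirms the rack frame: a bay-line corner came out at (−59.3, 73.3) against an expected (−60, 74). The valve is square to it within about 0.015 rad. I'll lower it partway with a small y correction.

Call:
servo_tool([
  [-3,35,0,0,0,0,0.8],
  [-3,70,0,0,0,0,0.8],
  [-3,95,0,0,0,0,0.8],
  [-3,100,0,0,0,0,0.8],
  [-3,100,0,0,0,0,0.8],
])

```text
time: 5.5
eef_pos: [0.5146, 0.1445, 0.0747]
tcp_rot: [-1.57, 0.0, -1.66]
force: [0.5, 0.0, -2.8]
gripper_width: 0.0369
```

```bash
python3 -c "
from h import *
delta([.5140,.1410,.062],-1.659)
"
```

```text
t 5.5 pos [0.5146 0.1445 0.0747] rot [-1.57  0.   -1.66] F [ 0.5  0.  -2.8] w 0.0369 q7 -0.69
d [ 3.6 12.7 -0.3] rv [-0.    -0.001 -0.   ]
```

Call:
servo_tool([
  [0,5,0,0,0,0,0.8],
  [0,9,0,0,0,0,0.8],
  [0,12,0,0,0,0,0.8],
  [0,12.5,0,0,0,0,0.8],
  [0,12.5,0,0,0,0,0.8],
])

```text
time: 6.12
eef_pos: [0.5145, 0.1451, 0.0622]
tcp_rot: [-1.57, 0.0, -1.659]
force: [0.3, 0.3, -0.8]
gripper_width: 0.0372
```

```bash
python3 -c "
from h import *
delta([.5140,.1410,.062],-1.659)
f=grab('scene',5);grab('wrist',5)
cv2.imwrite('pics/s5c.png',cv2.resize(f['color'][230:410,150:390,::-1],None,fx=3.3,fy=3.3,interpolation=2))
"
```

```text
t 6.12 pos [0.5145 0.1451 0.0622] rot [-1.57   0.    -1.659] F [ 0.3  0.3 -0.8] w 0.0372 q7 -0.7
d [ 4.2  0.2 -0.1] rv [-0.001  0.    -0.   ]
```

View pics/s5c.png

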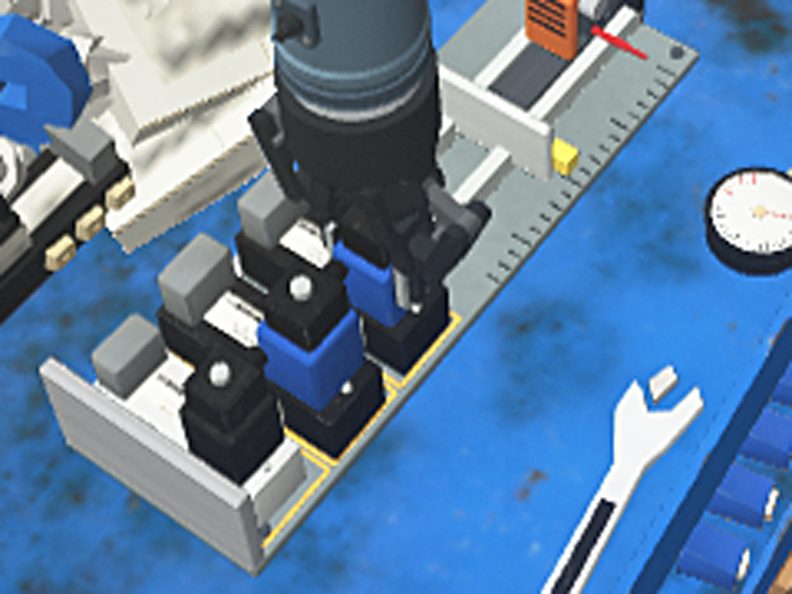

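View pics/wrist5.png

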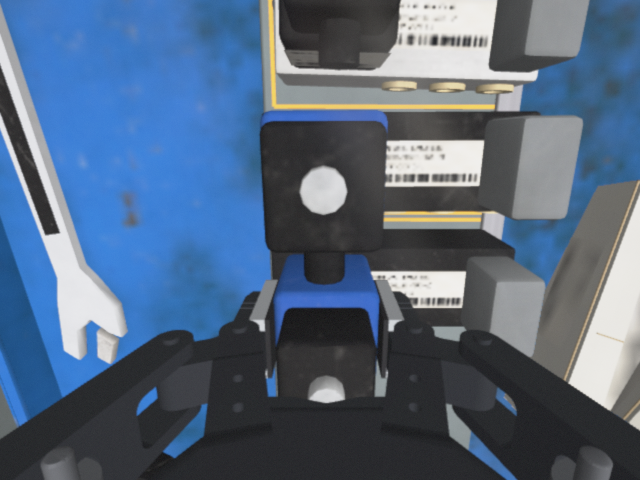

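The valve sits in the bay, the front line and the gap to B are visible, and the force shows it is partly supported. I'll press 1 mm more, open, and rise.

Call:
servo_tool([
  [0,1,0,0,0,0,0.8],
  [0,1,0,0,0,0,0.6],
  [0,0,0,0,0,0,0.2],
  [0,0,0,0,0,0,0.2],
  [0,0,0,0,0,0,0.2],
  [0,-35,0,0,0,0,0.2],
  [0,-85,0,0,0,0,0.2],
  [0,-140,0,0,0,0,0.2],
  [0,-140,0,0,0,0,0.2],
  [0,-140,0,0,0,0,0.2],
])

```text
time: 7.48
eef_pos: [0.5138, 0.1447, 0.2014]
tcp_rot: [-1.571, -0.001, -1.659]
force: [-0.5, 0.5, -0.9]
gripper_width: 0.0682
```

```bash
python3 -c "
from h import *
delta([.5140,.1410,.062],-1.659)
f=grab('scene',6);g=grab('wrist',6)
cv2.imwrite('pics/s6c.png',cv2.resize(f['color'][230:410,150:390,::-1],None,fx=3.3,fy=3.3,interpolation=2))
cv2.imwrite('pics/w6c.png',cv2.resize(g['color'][60:340,240:540,::-1],None,fx=2.1,fy=2.1,interpolation=2))
"
```

```text
t 7.47 pos [0.5138 0.1447 0.2014] rot [-1.571e+00 -1.000e-03 -1.659e+00] F [-0.5  0.5 -0.9] w 0.0682 q7 -0.58
d [  3.6 139.4   0.6] rv [0.    0.    0.001]
```

View pics/s6c.png

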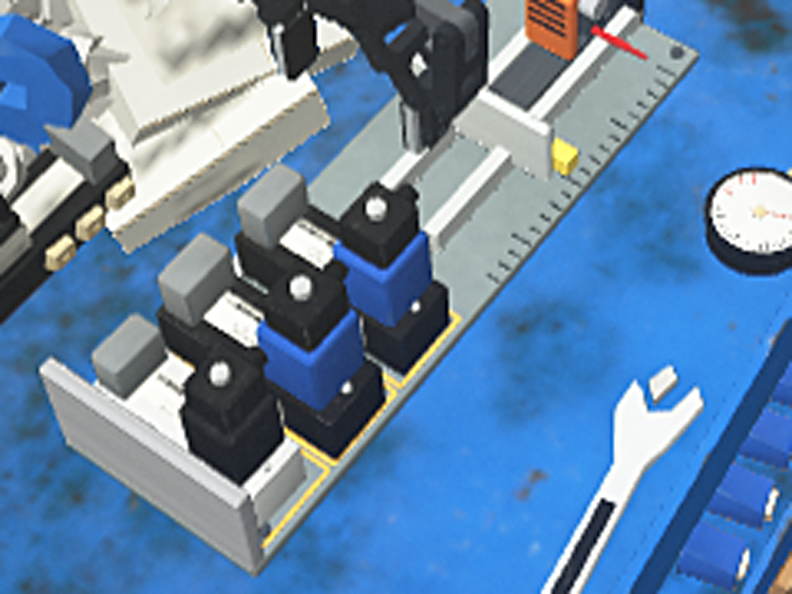

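View pics/w6c.png

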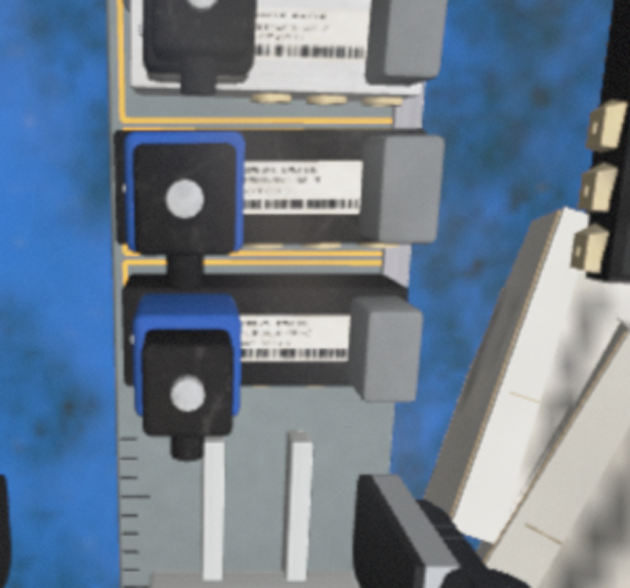

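```bash
python3 - <<'E'
from h import *
S=load("scene6");W=load("wrist6")
o=np.array([.541,.0921]);a=-.0881
def loc(w):
    d=np.array(w[:2])-o;return (np.array([np.cos(a)*d[0]+np.sin(a)*d[1],-np.sin(a)*d[0]+np.cos(a)*d[1]])*1000).round(1)
w=lambda x,y:(240+(x+.5)/2.1-.5,60+(y+.5)/2.1-.5)
s=lambda x,y:(150+(x+.5)/3.3-.5,230+(y+.5)/3.3-.5)
print("btn",loc(ray(W,*w(187,394),.122)),loc(ray(S,*s(377,207),.122)),tri([W,S],[w(187,394),s(377,207)]))
for n,p,z in [("blockTL0",(130,277),.008),("TR0",(382,277),.008),("TL38",(124,293),.046),("TR38",(407,297),.046),("BL38",(127,383),.046),("BR38",(352,387),.046),("connTL",(368,297),.077),("connTR",(420,307),.077),("connBL",(360,400),.077),("connBR",(415,402),.077)]: print(n,loc(ray(W,*w(*p),z)))
print("S front base corner",loc(ray(S,*s(402,374),.008)),"right",loc(ray(S,*s(450,322),.008)))
print("B btn",loc(ray(W,*w(185,199),.126)))
E
```

```text
btn [-30.9  47.7] [-31.5  46.9] [0.51419507 0.14170151 0.12130426]
blockTL0 [-56.   66.3]
TR0 [56.7 66.4]
TL38 [-55.7  65.8]
TR38 [57.2 64.3]
BL38 [-55.3  28.3]
BR38 [37.6 26.7]
connTL [33.9 69.9]
connTR [52.8 66.3]
connBL [33.6 31.2]
connBR [54.1 30.4]
S front base corner [-54.1  66.1] right [-55.5  25.2]
B btn [-31.6 106.6]
```

The valve stands upright and square: block y is 27–66, x is ±56, and the coil is at about (−31, 47.5). B hasn't moved. Now I'll go to the leg, turning the jaws to open along rack y.

```bash
python3 -c "
from h import *
delta([.5256,-.0819,.2],-.088)"
```

```text
t 7.58 pos [0.5127 0.1444 0.1999] rot [-1.574e+00 -1.000e-03 -1.659e+00] F [-0.5  0.3 -1.3] w 0.0681 q7 -0.58
d [2.243e+02 1.000e-01 3.270e+01] rv [ 0.004 -1.571 -0.002]
```

Call:
servo_tool([
  [20,0,3,0,-0.14,0,0],
  [45,0,6,0,-0.3,0,0],
  [70,0,10,0,-0.46,0,0],
  [95,0,13,0,-0.62,0,0],
  [120,0,17,0,-0.78,0,0],
  [145,0,20,0,-0.94,0,0],
  [170,0,24,0,-1.1,0,0],
  [195,0,28,0,-1.26,0,0],
  [212,0,31,0,-1.42,0,0],
  [223,0,32,0,-1.571,0,0],
  [223,0,32,0,-1.571,0,0],
  [223,0,32,0,-1.571,0,0],
])

```text
time: 9.07
eef_pos: [0.5257, -0.0791, 0.2007]
tcp_rot: [-1.57, 0.002, -0.089]
force: [0.2, 0.5, 0.1]
gripper_width: 0.0856
```

```bash
python3 -c "
from h import *
delta([.5256,-.0819,.2],-.088)
grab('wrist',7)"
```

```text
t 9.07 pos [ 0.5257 -0.0791  0.2007] rot [-1.57   0.002 -0.089] F [0.2 0.5 0.1] w 0.0856 q7 1.39
d [ 0.2  0.7 -2.8] rv [-0.001 -0.001 -0.002]
```

View pics/wrist7.png

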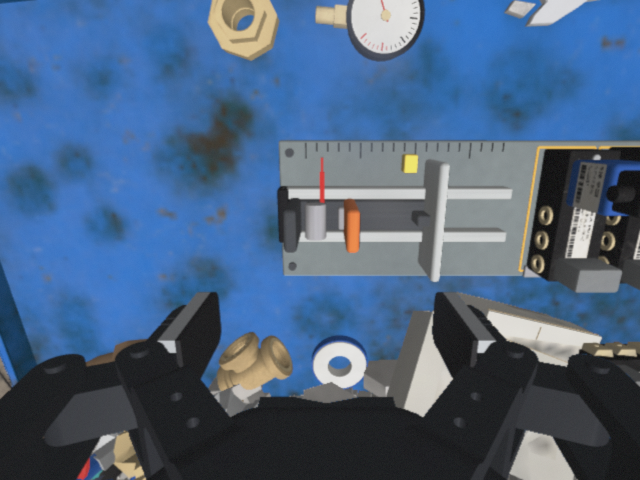

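The wrist view is now up = toward the robot, right = +y. The pointer tip is at (322,158), the mark at (411,163), the lug at (291,225), the lever at (352,228). I'll measure the pointer-to-mark and grip positions.

```bash
python3 - <<'E'
from h import *
W=load("wrist7")
o=np.array([.541,.0921]);a=-.0881
def loc(w):
    d=np.array(w[:2])-o;return (np.array([np.cos(a)*d[0]+np.sin(a)*d[1],-np.sin(a)*d[0]+np.cos(a)*d[1]])*1000).round(1)
hsv=cv2.cvtColor(W["color"],cv2.COLOR_RGB2HSV)
def comp(lo,hi,mn):
    m=cv2.inRange(hsv,lo,hi);n,l,st,c=cv2.connectedComponentsWithStats(m)
    return [(st[i],c[i]) for i in range(1,n) if st[i,4]>mn]
for s,c in comp((24,150,150),(34,255,255),60): print("yel",s,c.round(1),loc(ray(W,*c,.020)))
for s,c in comp((5,150,100),(16,255,255),60): print("or",s,c.round(1),loc(ray(W,c[0],c[1]-5,.084)))
for s,c in comp((0,170,120),(4,255,255),10)+comp((174,170,120),(180,255,255),10): print("red",s,c.round(1),[loc(ray(W,*c,z)) for z in (.02,.03,.034,.04,.06)])
c=W["color"][...,::-1]
cv2.imwrite("pics/w7c.png",cv2.resize(c[130:290,270:460],None,fx=4,fy=3.75,interpolation=2))
E
```

```text
or [345 200  15  52 600] [352.  227.4] [  -6.1 -152.8]
red [320 172   4  30  69] [321.6 187.1] [array([ -23.6, -176. ]), array([ -25. , -175.9]), array([ -25.5, -175.9]), array([ -26.4, -175.8]), array([ -29.1, -175.6])]
red [ 79 461  10  17  60] [ 84.4 470.2] [array([ 300.9, -449.3]), array([ 289.4, -440.7]), array([ 284.8, -437.3]), array([ 278. , -432.1]), array([ 255.1, -415. ])]
```

View pics/w7c.png

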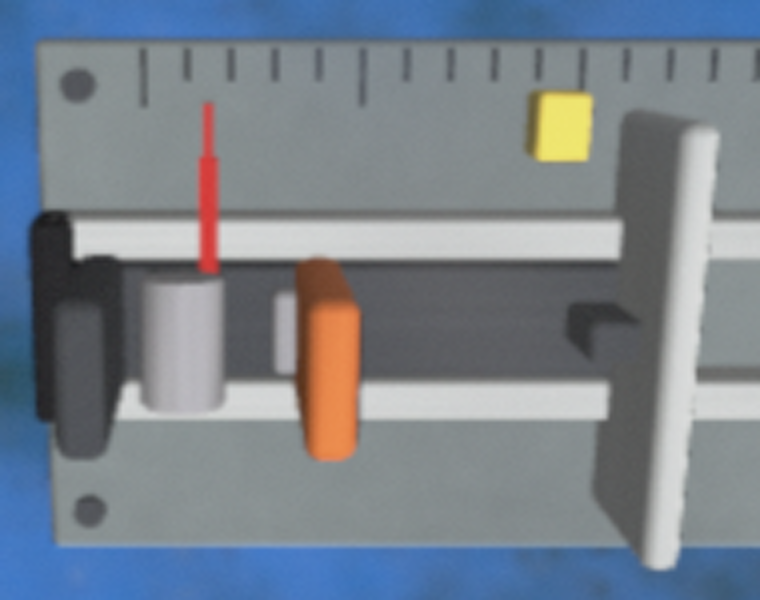

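```bash
python3 - <<'E'
from h import *
W=load("wrist7");T=load("top0")
o=np.array([.541,.0921]);a=-.0881
def loc(w):
    d=np.array(w[:2])-o;return (np.array([np.cos(a)*d[0]+np.sin(a)*d[1],-np.sin(a)*d[0]+np.cos(a)*d[1]])*1000).round(1)
w=lambda x,y:(270+(x+.5)/4-.5,130+(y+.5)/3.75-.5)
print("mark",loc(ray(W,*w(565,126),.022)),"lever top",loc(ray(W,*w(333,380),.084)),"lug top",loc(ray(W,*w(81,380),.084)))
print("lever back",loc(ray(W,*w(357,380),.084)),"lug out",loc(ray(W,*w(56,380),.084)))
print("ptr",[loc(ray(W,*w(208,105),z)) for z in (.02,.035,.05)])
print("corner",loc(ray(W,*w(38,42),.008)),loc(ray(W,*w(57,545),.008)))
tc=lambda x,y:(155+(x+.5)/3.6-.5,180+(y+.5)/3.6-.5)
print("ptr tri",tri([W,T],[w(208,105),tc(685,287)]),"mark tri",tri([W,T],[w(565,126),tc(551,270)]))
E
```

```text
mark [-44.8 -97.1] lever top [   0.5 -152. ] lug top [   0.4 -199.2]
lever back [   0.5 -147.5] lug out [   0.4 -203.9]
ptr [array([ -49.6, -175.9]), array([ -50.5, -175.7]), array([ -51.4, -175.6])]
corner [ -63.9 -214.4] [  66.3 -214.4]
ptr tri [ 0.47627204 -0.07900941  0.01478566] mark tri [ 4.87428547e-01 -2.08642077e-04  1.95233130e-02]
```

Call:
servo_tool([
  [0,50,-3,0,0,0,0],
  [0,90,-3,0,0,0,0],
  [0,115,-3,0,0,0,0],
  [0,115,-3,0,0,0,0],
  [0,115,-3,0,0,0,0],
], newtons=25)

```text
time: 9.75
eef_pos: [0.5271, -0.0823, 0.0878]
tcp_rot: [-1.571, -0.002, -0.087]
force: [0.1, -0.5, 0.5]
gripper_width: 0.0852
```

```bash
python3 -c "
from h import *
delta([.5255,-.0827,.04],-.088)
grab('wrist',8)"
```

```text
t 9.75 pos [ 0.5271 -0.0823  0.0878] rot [-1.571 -0.002 -0.087] F [ 0.1 -0.5  0.5] w 0.0852 q7 1.29
d [-1.7 47.8 -0.6] rv [-0.     0.001  0.002]
```

View pics/wrist8.png

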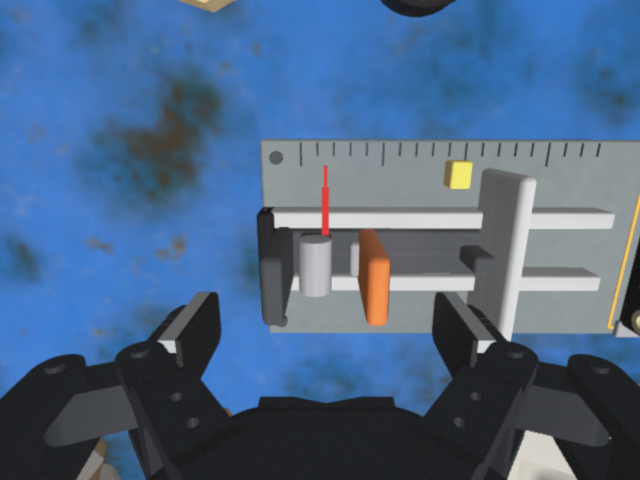

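The lug and lever are centred between the fingers (midpoint about column 327), so I'll descend the rest.

Call:
servo_tool([
  [-1,20,0,0,0,0,0],
  [-1,40,0,0,0,0,0],
  [-1,47,0,0,0,0,0],
  [-1,47,0,0,0,0,0],
])

```text
time: 10.3
eef_pos: [0.5241, -0.0826, 0.0386]
tcp_rot: [-1.57, 0.002, -0.088]
force: [0.0, -0.6, 0.1]
gripper_width: 0.0853
```

```bash
python3 -c "
from h import *
delta([.5255,-.0827,.04],-.088)
grab('wrist',9);f=grab('scene',9)
cv2.imwrite('pics/s9c.png',cv2.resize(f['color'][160:340,220:400,::-1],None,fx=3.3,fy=3.3,interpolation=2))"
```

```text
t 10.3 pos [ 0.5241 -0.0826  0.0386] rot [-1.57   0.002 -0.088] F [ 0.  -0.6  0.1] w 0.0853 q7 1.24
d [ 1.4 -1.4  0. ] rv [-0.001  0.    -0.002]
```

View pics/wrist9.png

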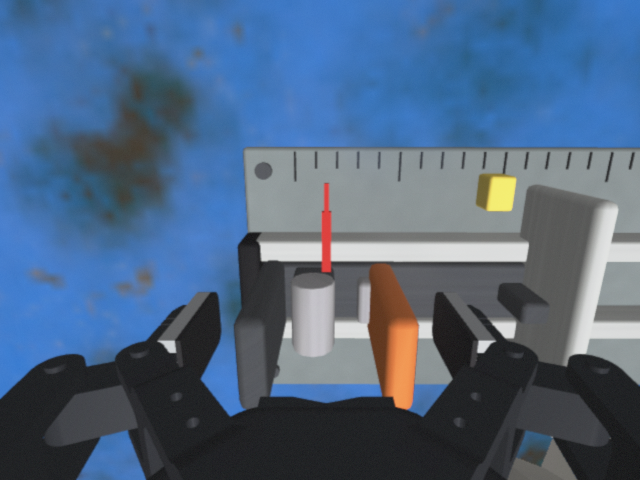

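View pics/s9c.png

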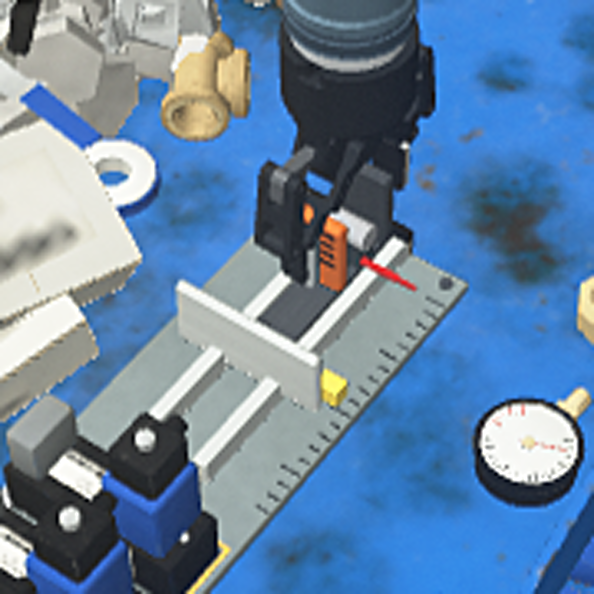

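The pads straddle the lug and lever. Next I'll narrow to about 67 mm, so the lug is touched and the lever isn't, and slide toward +y.

Call:
servo_tool([
  [0,0,0,0,0,0,0.21],
  [0,0,0,0,0,0,0.21],
  [0,0,3,0,0,0,0.21],
  [0,0,8,0,0,0,0.21],
  [0,0,15,0,0,0,0.21],
  [0,0,23,0,0,0,0.21],
  [0,0,31,0,0,0,0.21],
  [0,0,39,0,0,0,0.21],
  [0,0,47,0,0,0,0.21],
  [0,0,54,0,0,0,0.21],
  [0,0,60,0,0,0,0.21],
  [0,0,60,0,0,0,0.21],
], newtons=25)

```text
time: 11.9
eef_pos: [0.5306, -0.0216, 0.0399]
tcp_rot: [-1.569, -0.001, -0.086]
force: [-0.3, -3.3, 1.6]
gripper_width: 0.0676
```

```bash
python3 -c "
from h import *
delta([.5255,-.0827,.04],-.088)
grab('wrist',10)"
```

```text
t 11.9 pos [ 0.5306 -0.0216  0.0399] rot [-1.569e+00 -1.000e-03 -8.600e-02] F [-0.3 -3.3  1.6] w 0.0676 q7 1.12
d [  0.2  -0.2 -61.3] rv [-0.001  0.002  0.001]
```

View pics/wrist10.png

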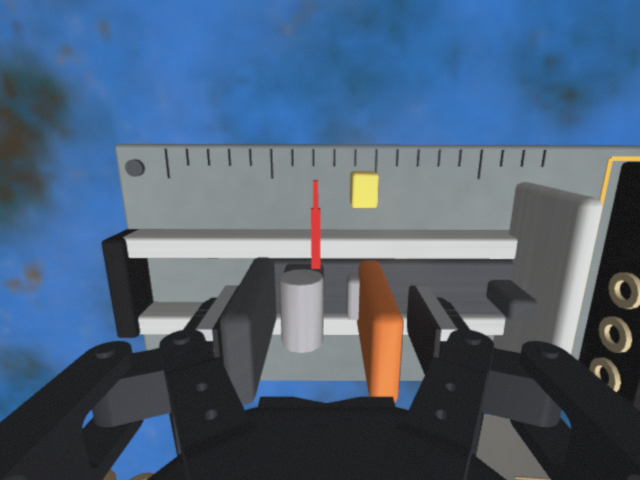

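The leg is sliding: −3.3 N of spring on the lug, and the lever is untouched. The pointer tip at (316,182) is still left of the mark at (365,190). I'll measure what remains.

```bash
cat >> h.py <<'E'
O=np.array([.541,.0921]);A=-.0881
def loc(w):
    d=np.array(w[:2])-O;return (np.array([np.cos(A)*d[0]+np.sin(A)*d[1],-np.sin(A)*d[0]+np.cos(A)*d[1]])*1000).round(1)
def pm(n):
    W=load(n);hsv=cv2.cvtColor(W["color"],cv2.COLOR_RGB2HSV)
    m=cv2.inRange(hsv,(26,120,120),(34,255,255))
    k,l,st,c=cv2.connectedComponentsWithStats(m)
    for i in range(1,k):
        if st[i,4]>250 and st[i,2]<45: print("mark",st[i],c[i].round(1),loc(ray(W,*c[i],.021)))
    m=cv2.inRange(hsv,(0,170,110),(4,255,255))|cv2.inRange(hsv,(174,170,110),(180,255,255))
    k,l,st,c=cv2.connectedComponentsWithStats(m)
    for i in range(1,k):
        if st[i,4]>60:
            ys,xs=np.where(l==i);top=ys<st[i,1]+20; u=xs[top].mean();v=ys[top].mean()
            print("ptr",st[i],round(u,1),round(v,1),[loc(ray(W,u,v,z)) for z in (.022,.03,.04)])
E
python3 -c "
from h import *
pm('wrist10');pm('wrist9')
print(loc([.5306,-.0216]),loc([.5241,-.0826]))"
```

```text
mark [353 175  25  33 775] [364.9 191.1] [-44.4 -97.1]
ptr [312 181   8  88 528] 315.0 190.5 [array([ -44.7, -119.7]), array([ -46. , -119.4]), array([ -47.5, -119.1])]
mark [488 178  28  33 783] [501.3 194. ] [-44.4 -97.2]
ptr [322 184   9  88 533] 326.0 193.5 [array([ -44.7, -176. ]), array([ -46., -176.]), array([ -47.6, -176. ])]
[  -0.4 -114.2] [  -1.5 -175.5]
```

Call:
servo_tool([
  [0,0,6,0,0,0,0.21],
  [0,0,12,0,0,0,0.21],
  [0,0,18,0,0,0,0.21],
  [0,0,22.5,0,0,0,0.21],
  [0,0,22.5,0,0,0,0.21],
  [0,0,22.5,0,0,0,0.21],
  [0,0,22.5,0,0,0,0.21],
  [0,0,22.5,0,0,0,0.21],
])

```text
time: 12.95
eef_pos: [0.5325, -0.0006, 0.0397]
tcp_rot: [-1.571, -0.0, -0.088]
force: [2.2, -3.2, 0.8]
gripper_width: 0.0673
```

```bash
python3 -c "
from h import *
delta([.5255,-.0827,.04],-.088)
grab('wrist',11)
pm('wrist11')"
```

```text
t 12.95 pos [ 0.5325 -0.0006  0.0397] rot [-1.571 -0.    -0.088] F [ 2.2 -3.2  0.8] w 0.0673 q7 1.08
d [  0.3  -0.3 -82.4] rv [-0.  0.  0.]
mark [307 175  24  33 592] [319.6 190.1] [-44.8 -96.5]
ptr [311 181   9  88 527] 315.0 190.7 [array([-44.7, -98.6]), array([-45.9, -98.3]), array([-47.4, -98. ])]
```

View pics/wrist11.png

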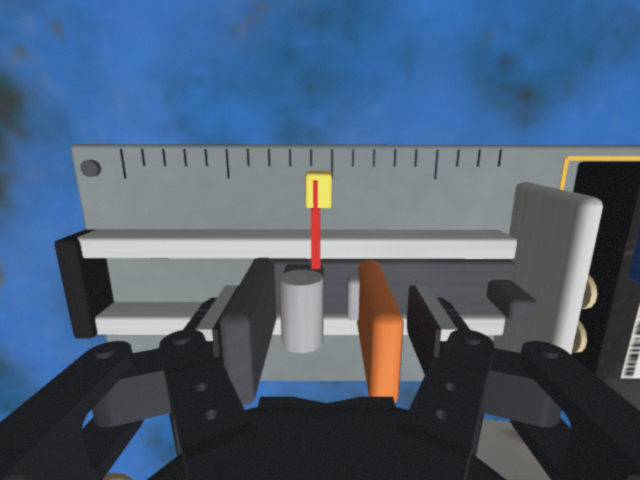

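The pointer is over the clip, about 1.5 mm short of its centre. I'll add 1.5 mm, hold, then narrow to about 60 mm with the hand following back, checking before the squeeze.

Call:
servo_tool([
  [0,0,1.5,0,0,0,0.21],
  [0,0,1.5,0,0,0,0.21],
  [0,0,1.5,0,0,0,0.21],
  [0,0,1.5,0,0,0,0.21],
  [0,0,0.5,0,0,0,0.23],
  [0,0,-0.3,0,0,0,0.25],
  [0,0,-1.2,0,0,0,0.27],
  [0,0,-2.2,0,0,0,0.3],
  [0,0,-2.2,0,0,0,0.3],
  [0,0,-2.2,0,0,0,0.3],
])

```text
time: 14.25
eef_pos: [0.5319, -0.0029, 0.0397]
tcp_rot: [-1.571, 0.001, -0.088]
force: [-0.6, -2.9, 3.5]
gripper_width: 0.0596
```

```bash
python3 -c "
from h import *
delta([.5255,-.0827,.04],-.088)
grab('wrist',12)
pm('wrist12')"
```

```text
t 14.25 pos [ 0.5319 -0.0029  0.0397] rot [-1.571e+00  1.000e-03 -8.800e-02] F [-0.6 -2.9  3.5] w 0.0596 q7 1.08
d [  0.7  -0.3 -80.1] rv [ 0.     0.    -0.001]
mark [312 176  24  33 588] [323.3 191. ] [-44.8 -97.1]
ptr [320 182   9  88 522] 324.0 191.8 [array([-44.6, -96.8]), array([-45.8, -96.7]), array([-47.4, -96.7])]
```

View pics/wrist12.png

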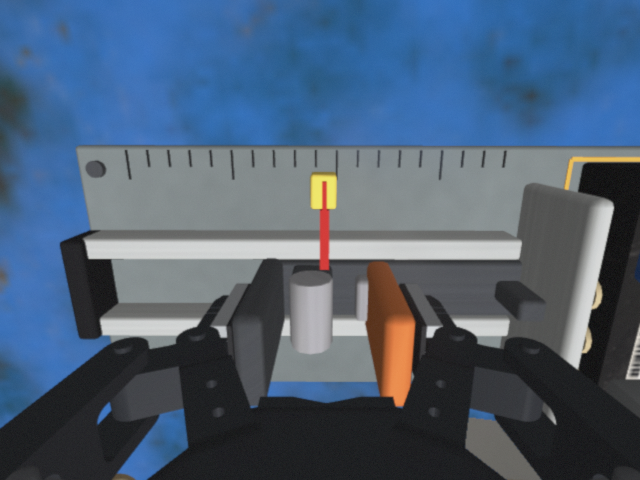

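The pointer is centred (column 324, mark 324). I'll start the squeeze, halfway first with the hand backing up.

Call:
servo_tool([
  [0,0,-0.8,0,0,0,0.32],
  [0,0,-1.6,0,0,0,0.34],
  [0,0,-2.5,0,0,0,0.36],
  [0,0,-3.3,0,0,0,0.38],
  [0,0,-3.3,0,0,0,0.38],
  [0,0,-3.3,0,0,0,0.38],
])

```text
time: 15.05
eef_pos: [0.5317, -0.0058, 0.0405]
tcp_rot: [-1.571, 0.001, -0.088]
force: [-3.0, -3.5, 8.7]
gripper_width: 0.0532
```

```bash
python3 -c "
from h import *
delta([.5255,-.0827,.04],-.088)
grab('wrist',13)
pm('wrist13')"
```

```text
t 15.05 pos [ 0.5317 -0.0058  0.0405] rot [-1.571e+00  1.000e-03 -8.800e-02] F [-3.  -3.5  8.7] w 0.0532 q7 1.09
d [  0.6   0.5 -77.1] rv [ 0.     0.    -0.001]
mark [318 175  25  34 602] [329.5 191. ] [-44.6 -97.3]
ptr [328 182   8  87 519] 332.0 191.5 [array([-44.6, -96.1]), array([-45.8, -96.3]), array([-47.3, -96.5])]
```

View pics/wrist13.png

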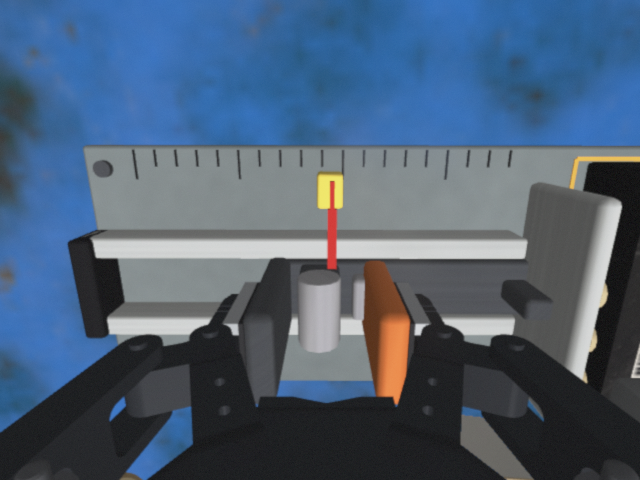

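Width is 53.2 mm and the pointer is at about +1 mm. I'll finish the squeeze with the hand going back another 6.5 mm and up slightly.

Call:
servo_tool([
  [0,-0.3,-1,0,0,0,0.4],
  [0,-0.6,-2,0,0,0,0.42],
  [0,-0.9,-3,0,0,0,0.44],
  [0,-1.2,-4,0,0,0,0.46],
  [0,-1.4,-5,0,0,0,0.48],
  [0,-1.5,-6,0,0,0,0.5],
  [0,-1.5,-6.3,0,0,0,0.52],
  [0,-1.5,-6.3,0,0,0,0.54],
  [0,-1.5,-6.3,0,0,0,0.54],
])

```text
time: 16.23
eef_pos: [0.5312, -0.012, 0.0422]
tcp_rot: [-1.571, 0.001, -0.088]
force: [-2.6, -3.5, 9.9]
gripper_width: 0.0416
```

```bash
python3 -c "
from h import *
delta([.5255,-.0827,.04],-.088)
grab('wrist',14)
pm('wrist14')"
```

```text
t 16.23 pos [ 0.5312 -0.012   0.0422] rot [-1.571e+00  1.000e-03 -8.800e-02] F [-2.6 -3.5  9.9] w 0.0416 q7 1.1
d [  0.5   2.2 -71. ] rv [ 0.    -0.    -0.001]
mark [331 175  25  33 585] [342.8 189.8] [-44.8 -97.3]
ptr [340 181   9  86 535] 345.0 190.8 [array([-44.5, -96.3]), array([-45.7, -96.8]), array([-47.2, -97.3])]
```

View pics/wrist14.png

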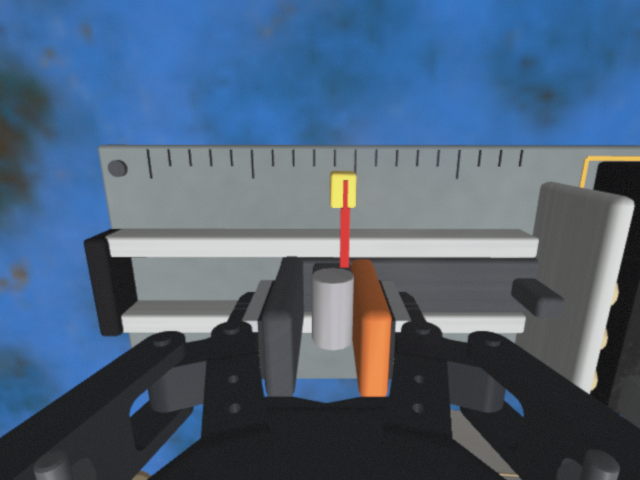

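Width is 41.6 mm, so the lever is home, with the pointer within about 1 mm. I'll firm up the squeeze and hold.

Call:
servo_tool([
  [0,0,0,0,0,0,0.6],
  [0,0,0,0,0,0,0.7],
  [0,0,-0.5,0,0,0,0.8],
  [0,0,-0.5,0,0,0,0.8],
  [0,0,-0.5,0,0,0,0.8],
  [0,0,-0.5,0,0,0,0.8],
  [0,0,-0.5,0,0,0,0.8],
  [0,0,-0.5,0,0,0,0.8],
], newtons=40)

```text
time: 17.27
eef_pos: [0.5312, -0.0121, 0.0422]
tcp_rot: [-1.57, 0.001, -0.088]
force: [-3.4, -2.7, 9.5]
gripper_width: 0.0412
```

```bash
python3 -c "
from h import *
delta([.5255,-.0827,.04],-.088)
grab('wrist',15)
pm('wrist15')
f=grab('scene',15)
cv2.imwrite('pics/s15c.png',cv2.resize(f['color'][190:410,150:390,::-1],None,fx=2.7,fy=2.7,interpolation=2))
s=lambda x,y:(150+(x+.5)/2.7-.5,190+(y+.5)/2.7-.5)
"
```

```text
t 17.27 pos [ 0.5312 -0.0121  0.0422] rot [-1.57e+00  1.00e-03 -8.80e-02] F [-3.4 -2.7  9.5] w 0.0412 q7 1.1
d [  0.5   2.2 -70.8] rv [-0.    -0.    -0.001]
mark [332 175  24  33 594] [343.  190.1] [-44.7 -97.4]
ptr [340 181   9  86 503] 345.0 190.8 [array([-44.5, -96.5]), array([-45.7, -96.9]), array([-47.2, -97.5])]
```

View pics/wrist15.png

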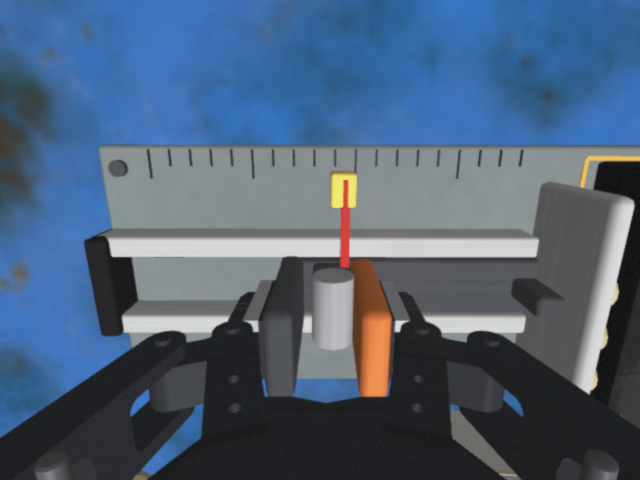

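View pics/s15c.png

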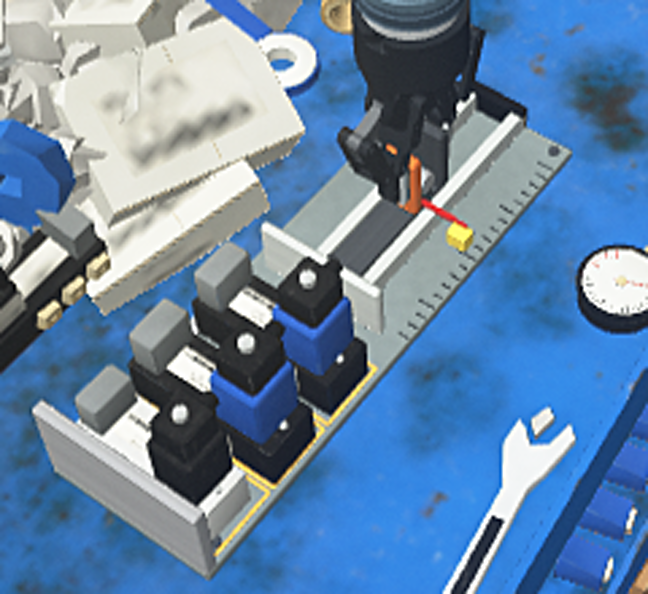

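All checks agree: the width is 41.2 mm (lever home), the pointer is within about 1 mm of the mark, the valve still stands square and the row hasn't moved. I'll hand in.

```bash
python3 -c "
from h import *
S=load('scene15')
s=lambda x,y:(150+(x+.5)/2.7-.5,190+(y+.5)/2.7-.5)
for n,p,z in [('A',(180,414),.117),('B',(246,343),.126),('C',(307,279),.122)]: print(n,loc(ray(S,*s(*p),z)))
from bench import arm
print(arm.close_job()); t=arm.get_state();print(t['time'],t['gripper_width'],t['force'])"
```

```text
A [-28.5 163.1]
B [-32.9 107.5]
C [-31.6  48.4]
the job is handed in; nothing more can be done
None
the job is handed in; nothing more can be done
```

I placed the loose valve in the empty bay and let it go. Then I slid the stop leg about 78 mm to the mark and squeezed the cam lever fully home. I handed the job in still gripping at 40 N, at about 17 s of the 58 s allowed; no verdict was reported.

**Last checks before handing in:**
- **Valve:** it stands upright and square. Its coil button is at rack (−31.6, 48.4) mm, about 0.5 mm from where the coil belongs. The block edges put the valve within about 4 mm of the bay centre.
- **Pointer:** the wrist camera showed it 0 to 1 mm from the mark's centre, depending on the pointer height assumed. It was over the mark in every picture taken during the squeeze, off centre by at most about 1 mm.
- **Lever:** the finger opening is 41.2 mm, against 42 mm nominal when fully home.
- **Other two valves:** their button positions agree with the first pictures to within about 0.5 mm.

**What disagreed or was not measured:**
- **Rack plate:** the pictures fitted a plate running from rack y = −215 to +200 mm, not centred as the text says. With that, the bays, mark and leg matched the given positions to within 1 to 2 mm.
- **Force readings:** the wrist showed a steady 9 to 10 N upward while squeezing, probably drag from the closing fingers. I could not measure the finger forces on the lever and lug directly.

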